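Power up the washing machine from the glass shelf

ROBOT

A 6-joint arm with a two-finger parallel gripper is mounted at the origin on the work surface. World frame = base frame: x ahead of the robot, y to its left, z up, the work surface at z = 0. Lengths are in m, angles in rad, forces in N, time in s.
With the tool pointing down it reaches from about 0.225 to 0.875 m from the base axis. Payload 3.4 kg.
Tool frame: the origin (TCP) lies at the very end of the fingers, on their centre line; the grasp point (between the pads) lies manip.grip_point_offset behind it (manip.grip_point_offset is the distance from the TCP to the grasp point, in m); z points along the fingers, y is the line along which they close (so a half turn about z gives the same grasp; the last joint's range is limited). The gripper opens to 85 mm and grips with 20 to 120 N. Pads are 22 mm wide; open, the fingers measure 114 mm over their backs; the gripper's body (76 mm by 85 mm) begins 54 mm behind the grasp point. The pads swing forward as they close: fully open they stand 13 mm farther back than shut.
Start: joints at [1.115, 0.276, 1.505, -0, 1.361, -0.121], TCP at [0.189, 0.543, 0.231] pointing down, gripper open.
Joint ranges: [-2.89, 2.89], [-0.75, 2.08], [0.22, 2.7], [-1.18, 4.32], [0.11, 2.71], [-2.7, 2.7]. Speed limits (rad/s): [2.57, 2.57, 3.14, 3.14, 3.14, 3.14].

INTERFACE

Orientations are given as a unit quaternion [w, x, y, z].
In Python, from rig import manip gives the robot as it stands.
- The arm moves only by the shell command python3 -m pendant 'ROWS' [FORCE]. ROWS is JSON, a list of rows, each an object of numbers: "jaw": the opening, from -1 (shut) to 1 (fully open); "tx", "ty", "tz": the shift along the world's x, y, z in cm; "ax", "ay", "az": the turn, a rotation vector about the world's x, y, z in degrees. In form: [{"jaw": .., "tx": .., "ty": .., "tz": .., "ax": .., "ay": .., "az": ..}, ...]. A call has 1 to 10 rows; each row is the pose to reach, as a shift and turn from the pose commanded when the call began; what a row does not reach only later rows make up. A row lasts 1/8 s, in which the tool goes at most 62.5 mm and 10.7 degrees, less where a joint would pass 70% of its speed; a pose out of reach is approached as far as the arm can. A call with a gripper value outside its range is refused whole. The fingers move at their own pace and stop on an object; FORCE is the grip in N (left out, the last holds). Time passes only in rows, so rows that repeat a pose let the fingers close. It gives the time, the measured TCP pose, the force, the opening and the grip force at its end, in the units of the state.
- manip.get_state(): the state, without advancing time (a new reading comes with each control period).
- manip.get_image(name): name is "scene" or "top" or "wrist"; returns a dict with "pixels" (400x640x3 uint8, blue, green, red), "depth" (400x640 float32, m along the optical axis (not along the pixel's ray), 0 where there is no reading), "fx", "fy", "cx", "cy" (pixels), "D" ([k1, k2, p1, p2, k3] as OpenCV has them; the pictures are not rectified), "pose" (4x4, takes a point from camera to world coordinates). Camera axes: x right, y down, z forward; pixel columns grow to the right and rows downward; lengths in m; the calibration is good to about 2 mm. A picture is of the moment at which its call begins.
- manip.sign_off(): hands the job in; it is judged then, once.
The state is a dict: "clock": time; "qpos": joint angles; "qd": joint speeds; "effort": joint torques, N m; "position": TCP position; "ee_rot": TCP orientation; "contact_force": force on the tool from outside, world axes, zero at the start; "moment": the same for the moment, N m; "width": finger opening in m; "gripper_force": force on a finger pad.
Only numpy, scipy, OpenCV 4.12 (cv2) and the standard library are available. Lean on these libraries where they do the work, as an engineer would, in place of code of your own. Each camera call takes 0.05 s, during which the arm holds its last target. There are 200 camera calls.

TASK

Power up the washing machine: press down the raised end of the rocker switch on the white extension board until it is fully over, then do the same with the rocker on the grey voltage stabiliser, then press the stabiliser's long rectangular key fully down, keep it down for about a second and let it come back up. Only press with the fingertips: do not press the round button, and do not pick up or shift the tin, bottle, scoop or brush.

Things in the scene. Friction and masses are not known exactly. Their poses are not given: they have to be found in the camera images.
- extension: White plastic extension board, fixed to the glass shelf, 70 mm (its x) by 210 mm (its y) by 38 mm high, with three socket outlets and a white rocker near its +y end. Origin: centre of its underside, on the shelf top, which is 80 mm above the work surface. Its yaw varies.
- ext_rocker (a joint): Tilt of the extension board's rocker, rad: 0 = off (far end, board +x, raised), 0.40 = fully over (on), at its stop. Starts within 0.05 of off. Moves under about 3 N at its end, stays where it is left. Dished, 52 mm along board x, 30 mm wide. Pivot line along board y, at board x = 0, y = +75 mm, 48 mm above the shelf top (10 mm above the board's top face).
- ext_rocker_press (a point): Point on the top face of the raised half of the extension board's rocker, 18 mm from its pivot towards board +x. It moves with the rocker, from about 7 mm above the pivot (off) to pivot height (on). This half slopes up outward by 0.4 rad when off and is level, at pivot height, when on.
- stabiliser: Grey voltage stabiliser box, fixed to the glass shelf, 120 mm (its x) by 180 mm (its y) by 85 mm high. In a row along its y on its top face: a white rocker (y = +58 mm), a long rectangular key (y = -2 mm) and a round button (y = -62 mm). Origin: centre of its underside, on the shelf top. Its yaw varies; it and the extension board may swap sides.
- stab_rocker (a joint): Tilt of the stabiliser's rocker, rad: 0 = off (near end, stabiliser -x, raised), 0.40 = fully over (on), at its stop. Starts within 0.05 of off. Same rocker and stiffness as on the extension board, 52 mm along stabiliser x; pivot line along stabiliser y at x = 0, y = +58 mm, 95 mm above the shelf top (10 mm above the box's top face).
- stab_rocker_press (a point): Point on the top face of the raised half of the stabiliser's rocker, 18 mm from its pivot towards stabiliser -x; it moves with the rocker, from about 7 mm above the pivot (off) to pivot height (on).
- start_key (a joint): Travel of the stabiliser's long rectangular key, m: 0 = up, 0.008 = fully down, at its stop. A spring returns it: 1.5 N to start, 5.5 N fully down. White, 44 mm (along stabiliser x) by 26 mm, standing 14 mm above the box's top face when up.
- start_key_top (a point): Centre of the top face of the rectangular key; it moves with the key.
- round_button (a joint): Travel of the stabiliser's round button, m: 0 = up, 0.008 = fully down. Not to be pressed. White, 22 mm across, standing 14 mm above the box's top face, 60 mm from the rectangular key; same spring.
- round_button_top (a point): Centre of the top face of the round button.
- tin: Loose aluminium tin with a screw-top lid, 62 mm across, 68 mm tall, standing on the shelf between the extension board and the stabiliser. Origin: centre of its underside.
- bottle: Loose closed turquoise bottle, 64 mm across, 170 mm tall, standing at the far side of the shelf. Origin: centre of its underside.
- scoop: Loose black plastic scoop, 45 by 130 by 32 mm, lying at the far side of the shelf, long side along its y. Origin: on its underside, near the middle of its length.
- brush: Loose white silicone brush, 36 by 180 by 24 mm, lying at the far side of the shelf, long side along its y. Origin: on its underside, near the middle of its length.
There are look-alikes about, which are no part of the job. There is more than one size of the bottle; the one meant has the size given above. There is more than one size of the tin; the one meant has the size given above.

How it is judged:
By the outcome, as a careful person would: the job done as asked, in the order asked, and still so for the second after the job is handed in, with the robot touching nothing.
It also fails if it takes over 48 s, if anything falls off the work surface, if the arm or the gripper's body presses on something with over 40 N, if the wrist force passes 120 N, or if a joint passes its speed limit or range.

## Working session

There is one attempt and no reset: what is moved stays moved. The work goes in short steps, Python scripts to look and compute and a shell command to move; the robot and the scene stay as the last step left them, time stands still between calls to the robot, and variables do not carry over. Pictures are saved under pics/ and viewed, at most 10 in all, crops included, and the job is handed in when it is done.

```bash
mkdir -p pics; cat > h.py <<'E'
import numpy as np,cv2,pickle
from rig import manip
def grab(n):
    d=manip.get_image(n); pickle.dump(d,open(f'pics/{n}.pkl','wb')); cv2.imwrite(f'pics/{n}_0.png',d['pixels']); return d
def load(n): return pickle.load(open(f'pics/{n}.pkl','rb'))
def cloud(d):
    K=np.array([[d['fx'],0,d['cx']],[0,d['fy'],d['cy']],[0,0,1.]])
    h,w=d['depth'].shape
    uv=np.stack(np.meshgrid(np.arange(w),np.arange(h)),-1).reshape(-1,1,2).astype(float)
    n=cv2.undistortPoints(uv,K,np.array(d['D'],float)).reshape(h,w,2)
    z=d['depth'][...,None]; P=np.concatenate([n*z,z],-1); T=np.array(d['pose'])
    W=P@T[:3,:3].T+T[:3,3]; W[d['depth']==0]=np.nan; return W
E
python3 - <<'E'
from h import *
s=manip.get_state(); print(s)
for n in("top","scene"): d=grab(n); print(n,d['pose'],d['fx'])
E
```

```text
{'clock': 0.0, 'qpos': array([ 1.11498173e+00,  2.76642244e-01,  1.50614886e+00,  6.64379576e-07,
        1.36067112e+00, -1.20964773e-01]), 'qd': array([ 0.00115293, -0.00048783, -0.00131595,  0.00021079,  0.00029417,
       -0.00075052]), 'effort': array([-1.29659289e-03, -4.16770220e+01, -2.45805216e+01, -4.21173390e-04,
        1.06810444e-02, -1.84546548e-05]), 'position': array([0.18871505, 0.54259726, 0.23040648]), 'ee_rot': array([-2.66172445e-04,  1.66643819e-01,  9.86016716e-01, -8.96088828e-04]), 'contact_force': array([ 0.05406954, -1.80575216, -0.61751693]), 'moment': array([-0.04570937,  0.01905583, -0.01443194]), 'gripper_force': 0.0, 'width': 0.0851873064103145}
top [[-0.00934341 -0.99297487  0.11795592  0.43648126]
 [-0.99986816  0.01084395  0.0120858  -0.03806635]
 [-0.01328001 -0.11782745 -0.99294528  1.24202127]
 [ 0.          0.          0.          1.        ]] 414.90004983932795
scene [[-0.23165636  0.80065591 -0.55252643  1.14564007]
 [ 0.97276654  0.18611261 -0.138157    0.10468872]
 [-0.00778409 -0.56948417 -0.82196544  0.95950936]
 [ 0.          0.          0.          1.        ]] 506.44287593156963
```

View pics/top_0.png

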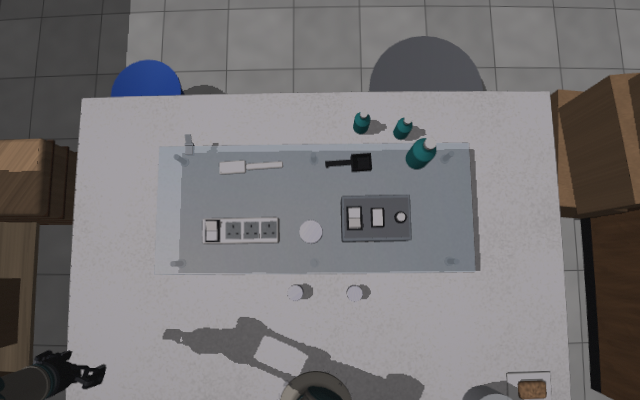

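View pics/scene_0.png

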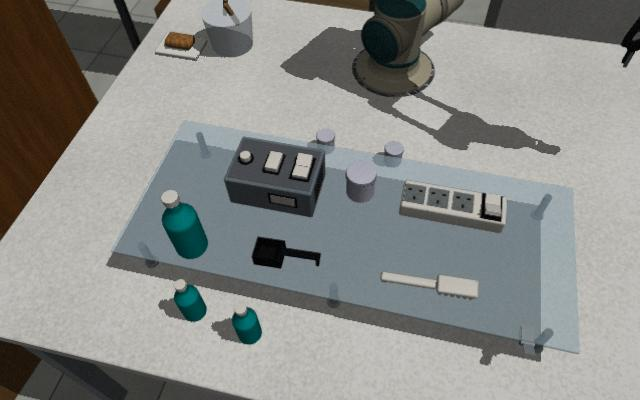

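Top view: the extension board is at (241,230), with its rocker at its left end (211,230). The stabiliser is at (376,218), with rocker (355,217), key (377,217) and round button (400,217). In both, +y points left in the image (world +y). The tin is at (311,232).

```bash
python3 - <<'E'
from h import *
for n in("top","scene"):
    d=load(n);W=cloud(d)
    for nm,zt,c,r in(("ext",.118,(.42,.20),.16),("stab",.165,(.45,-.17),.16)):
        m=(abs(W[...,2]-zt)<.008)&(np.hypot(W[...,0]-c[0],W[...,1]-c[1])<r)
        m=cv2.morphologyEx(m.astype(np.uint8),cv2.MORPH_OPEN,np.ones((3,3)))
        k,l,s,cc=cv2.connectedComponentsWithStats(m); 
        if k<2: print(n,nm,'none');continue
        i=1+s[1:,4].argmax(); p=W[l==i]
        print(n,nm,len(p),cv2.minAreaRect((p[:,:2]*1000).astype(np.float32)),np.median(p[:,2]))
    for nm,z0,z1,c,r in(("rock",.124,.15,(.43,.25),.06),("srock",.17,.2,(.45,-.10),.05),("key",.17,.2,(.45,-.17),.03)):
        m=(W[...,2]>z0)&(W[...,2]<z1)&(np.hypot(W[...,0]-c[0],W[...,1]-c[1])<r);p=W[m]
        print(n,nm,len(p),p.mean(0) if len(p) else'',p.min(0),p.max(0))
d=load("top")['pixels'];a=cv2.resize(d[180:280,190:430],None,fx=3.3,fy=3.3,interpolation=cv2.INTER_CUBIC)
cv2.imwrite('pics/crop.png',a)
W=cloud(load("top"))
for u,v in((211,230),(355,217),(377,217),(400,217),(311,232)):print(u,v,W[v,u])
E
```

```text
top ext 1520 ((509.6849365234375, 182.29806518554688), (175.08399963378906, 66.1353530883789), 89.5067367553711) 0.11829756569724714
top stab 2594 ((534.6185302734375, -166.7911376953125), (120.01606750488281, 180.66018676757812), 0.6298233270645142) 0.16601708095672574
top rock 10 [0.48485233 0.26527633 0.12771438] [0.47982392 0.25812264 0.12464252] [0.48781033 0.27150203 0.13088151]
top srock 1 [ 0.49278049 -0.11574509  0.17033456] [ 0.49278049 -0.11574509  0.17033456] [ 0.49278049 -0.11574509  0.17033456]Traceback (most recent call last):
  File "<stdin>", line 13, in <module>
    return umr_minimum(a, axis, None, out, keepdims, initial, where)
ValueError: zero-size array to reduction operation minimum which has no identity
```

```bash
python3 - <<'E'
from h import *
for n in("top","scene"):
    W=cloud(load(n))
    for nm,zt,c in(("ext",.118,(.51,.18)),("stab",.165,(.535,-.167))):
        m=(abs(W[...,2]-zt)<.007)&(np.hypot(W[...,0]-c[0],W[...,1]-c[1])<.16)
        k,l,s,cc=cv2.connectedComponentsWithStats(m.astype(np.uint8))
        i=1+s[1:,4].argmax(); p=W[l==i]
        print(n,nm,len(p),cv2.minAreaRect((p[:,:2]*1000).astype(np.float32)),np.median(p[:,2]))
    for nm,z0,z1,c,r in(("rock",.122,.15,(.51,.26),.05),("srock",.170,.2,(.535,-.109),.035),("key",.171,.2,(.535,-.169),.026),("btn",.171,.2,(.535,-.229),.026)):
        m=(W[...,2]>z0)&(W[...,2]<z1)&(np.hypot(W[...,0]-c[0],W[...,1]-c[1])<r);p=W[m]
        if len(p):
            print(n,nm,len(p),p.mean(0).round(4),cv2.minAreaRect((p[:,:2]*1000).astype(np.float32)),np.percentile(p[:,2],[5,95]))
            A=np.c_[p[:,:2]-c,np.ones(len(p))]; 
            for s in(-1,1):
                q=(s*(p[:,0]-c[0])>.005); 
                if q.sum()>9: print('   half',s,np.linalg.lstsq(A[q],p[q,2],rcond=None)[0])
d=load("top")['pixels'];a=cv2.resize(d[180:280,190:430],None,fx=3.3,fy=3.3,interpolation=cv2.INTER_CUBIC)
cv2.imwrite('pics/crop.png',a)
W=cloud(load("top"))
for u,v in((211,230),(355,217),(377,217),(400,217),(311,232)):print(u,v,W[v,u])
E
```

```text
top ext 1644 ((509.34271240234375, 198.5162353515625), (67.93727111816406, 207.3220977783203), 0.4094253182411194) 0.11830637049954562
top stab 2635 ((534.60400390625, -166.7164306640625), (119.98530578613281, 180.85498046875), 0.6830229163169861) 0.1659747128221738
top rock 240 [0.5093 0.2706 0.1299] ((506.6729431152344, 253.6484375), (84.75228881835938, 57.682823181152344), 84.85602569580078) [0.12268051 0.13788156]
   half -1 [0.04170518 0.04587117 0.12743228]
   half 1 [0.14887543 0.10828726 0.13002218]
top srock 266 [ 0.5337 -0.1081  0.1772] ((533.773193359375, -106.71783447265625), (42.14528274536133, 66.6002197265625), 79.44026947021484) [0.17101029 0.18414623]
   half -1 [-0.01182798 -0.07031575  0.17988138]
   half 1 [-0.06370682  0.0475056   0.17595264]
top key 184 [ 0.5353 -0.1679  0.179 ] ((534.639892578125, -173.3711700439453), (41.25843811035156, 44.802581787109375), 88.52368927001953) [0.17311381 0.18236012]
   half -1 [ 0.15422734 -0.00789229  0.18113161]
   half 1 [-0.1595123  -0.02601856  0.18098933]
top btn 68 [ 0.5346 -0.2278  0.1782] ((535.21142578125, -227.81394
[... 990 characters left out ...]
ene key 243 [ 0.5399 -0.1685  0.1788] ((538.3639526367188, -168.37254333496094), (28.22177505493164, 44.101173400878906), 87.42634582519531) [0.17478588 0.1813684 ]
   half -1 [ 0.04810123 -0.05946333  0.17972449]
   half 1 [-0.07843261 -0.04482751  0.17982504]
scene btn 92 [ 0.5407 -0.228   0.178 ] ((540.4656372070312, -228.12400817871094), (25.19620132446289, 21.137432098388672), 39.411502838134766) [0.17211325 0.18151304]
   half 1 [-0.15123218 -0.1097985   0.17931506]
211 230 [0.50947164 0.27530404 0.12880271]
355 217 [ 0.53628946 -0.11096408  0.17666276]
377 217 [ 0.53524025 -0.1670883   0.1812957 ]
400 217 [ 0.53463629 -0.22625418  0.18076637]
311 232 [0.50058543 0.00387365 0.1461112 ]
```

View pics/crop.png

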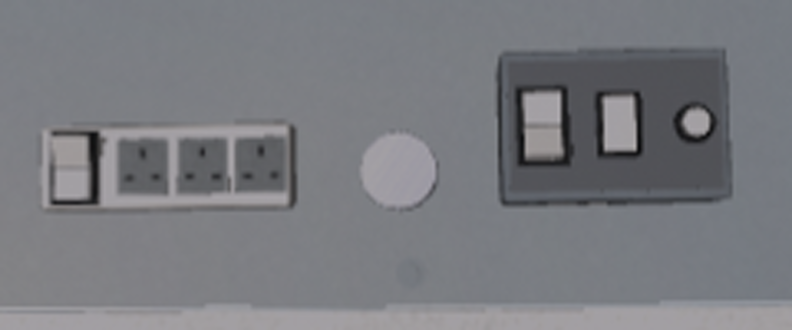

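```bash
python3 -m pendant '[{"jaw":-1,"tx":34,"ty":-26.9,"az":20},{"jaw":-1,"tx":34,"ty":-26.9,"az":20},{"jaw":-1,"tx":34,"ty":-26.9,"az":20},{"jaw":-1,"tx":34,"ty":-26.9,"az":20},{"jaw":-1,"tx":34,"ty":-26.9,"az":20},{"jaw":-1,"tx":34,"ty":-26.9,"az":20},{"jaw":-1,"tx":34,"ty":-26.9,"az":20},{"jaw":-1,"tx":34,"ty":-26.9,"tz":-5,"az":20},{"jaw":-1,"tx":34,"ty":-26.9,"tz":-7,"az":20},{"jaw":-1,"tx":34,"ty":-26.9,"tz":-7,"az":20}]' 30
python3 -c "
from h import *
grab('wrist')"
```

```text
invalid input at $[0]: expected keys jaw, tx, ty, tz, ax, ay, az
```

View pics/wrist_0.png

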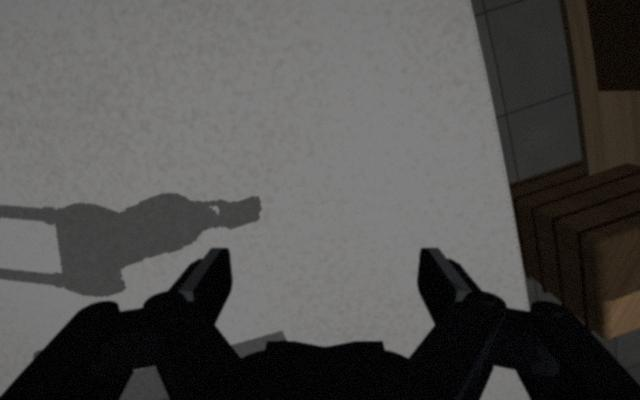

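The move was refused because every row needs all the keys. The wrist view shows only the open fingers over bare table, so the arm hasn't moved.

```bash
python3 -m pendant '[{"jaw":-1,"tx":34,"ty":-26.9,"tz":0,"ax":0,"ay":0,"az":20},{"jaw":-1,"tx":34,"ty":-26.9,"tz":0,"ax":0,"ay":0,"az":20},{"jaw":-1,"tx":34,"ty":-26.9,"tz":0,"ax":0,"ay":0,"az":20},{"jaw":-1,"tx":34,"ty":-26.9,"tz":0,"ax":0,"ay":0,"az":20},{"jaw":-1,"tx":34,"ty":-26.9,"tz":0,"ax":0,"ay":0,"az":20},{"jaw":-1,"tx":34,"ty":-26.9,"tz":0,"ax":0,"ay":0,"az":20},{"jaw":-1,"tx":34,"ty":-26.9,"tz":0,"ax":0,"ay":0,"az":20},{"jaw":-1,"tx":34,"ty":-26.9,"tz":0,"ax":0,"ay":0,"az":20},{"jaw":-1,"tx":34,"ty":-26.9,"tz":-7,"ax":0,"ay":0,"az":20},{"jaw":-1,"tx":34,"ty":-26.9,"tz":-7,"ax":0,"ay":0,"az":20}]' 30
python3 -c "
from h import *
grab('wrist');grab('scene');print(manip.get_state()['position'],manip.get_state()['ee_rot'])"
```

```text
clock: 1.4
position: [0.5248, 0.2731, 0.1571]
ee_rot: [-0.005, -0.007, 1.0, -0.002]
contact_force: [-0.5, -0.6, 0.3]
width: -0.0
gripper_force: 0.0
[0.52786838 0.27449593 0.16079293] [-1.22594210e-03 -7.56228684e-03  9.99970610e-01 -2.95634152e-04]
```

View pics/wrist_0.png

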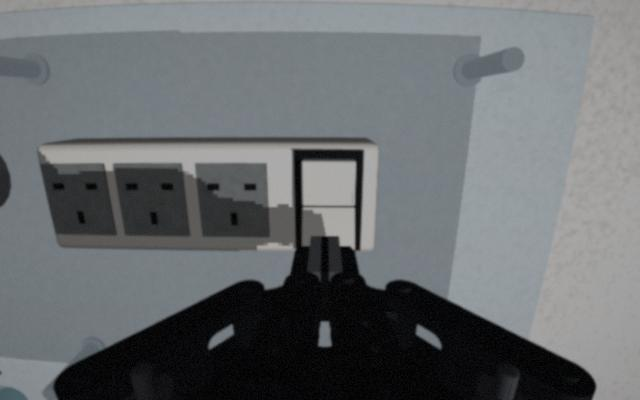

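```bash
python3 - <<'E'
from h import *
W=cloud(load('wrist'))
for u,v in((330,170),(330,185),(330,203),(330,209),(345,225),(303,185),(357,185),(325,245),(316,240),(334,240)):print(u,v,W[v,u].round(4))
E
```

```text
330 170 [0.4892 0.2751 0.1259]
330 185 [0.4975 0.2752 0.1269]
330 203 [0.5082 0.2754 0.126 ]
330 209 [0.5113 0.2755 0.1274]
345 225 [0.5196 0.284  0.1306]
303 185 [nan nan nan]
357 185 [0.4993 0.2911 0.1186]
325 245 [0.5141 0.2727 0.17  ]
316 240 [0.5137 0.2686 0.1655]
334 240 [0.5139 0.2768 0.1648]
```

The wrist view agrees: pivot at x=0.510, y=0.275, and the tip is over the raised half. Now pressing.

```bash
python3 -m pendant '[{"jaw":-1,"tx":0,"ty":0,"tz":-1.5,"ax":0,"ay":0,"az":0},{"jaw":-1,"tx":0,"ty":0,"tz":-2.0,"ax":0,"ay":0,"az":0},{"jaw":-1,"tx":0,"ty":0,"tz":-2.4,"ax":0,"ay":0,"az":0},{"jaw":-1,"tx":0,"ty":0,"tz":-2.8,"ax":0,"ay":0,"az":0},{"jaw":-1,"tx":0,"ty":0,"tz":-3.1,"ax":0,"ay":0,"az":0},{"jaw":-1,"tx":0,"ty":0,"tz":-3.3,"ax":0,"ay":0,"az":0},{"jaw":-1,"tx":0,"ty":0,"tz":-3.4,"ax":0,"ay":0,"az":0},{"jaw":-1,"tx":0,"ty":0,"tz":-3.4,"ax":0,"ay":0,"az":0}]'
```

```text
clock: 2.5
position: [0.5295, 0.2743, 0.128]
ee_rot: [0.001, -0.007, 1.0, 0.0]
contact_force: [2.0, 0.7, 5.4]
width: -0.0002
gripper_force: 2.4
```

```bash
python3 -m pendant '[{"jaw":-1,"tx":0,"ty":0,"tz":-0.1,"ax":0,"ay":0,"az":0},{"jaw":-1,"tx":0,"ty":0,"tz":-0.2,"ax":0,"ay":0,"az":0},{"jaw":-1,"tx":0,"ty":0,"tz":-0.3,"ax":0,"ay":0,"az":0},{"jaw":-1,"tx":0,"ty":0,"tz":-0.3,"ax":0,"ay":0,"az":0}]'
```

```text
clock: 3.0
position: [0.5295, 0.2743, 0.1278]
ee_rot: [0.001, -0.007, 1.0, 0.001]
contact_force: [-1.1, -1.0, 18.4]
width: -0.0001
gripper_force: 9.2
```

Firmly on its stop (18 N at z=0.128). Lifting, and moving to the stabiliser's rocker.

```bash
python3 -m pendant '[{"jaw":-1,"tx":0,"ty":0,"tz":4,"ax":0,"ay":0,"az":0},{"jaw":-1,"tx":0,"ty":0,"tz":9,"ax":0,"ay":0,"az":0},{"jaw":-1,"tx":-1.1,"ty":-38.3,"tz":9,"ax":0,"ay":0,"az":0},{"jaw":-1,"tx":-1.1,"ty":-38.3,"tz":9,"ax":0,"ay":0,"az":0},{"jaw":-1,"tx":-1.1,"ty":-38.3,"tz":9,"ax":0,"ay":0,"az":0},{"jaw":-1,"tx":-1.1,"ty":-38.3,"tz":9,"ax":0,"ay":0,"az":0},{"jaw":-1,"tx":-1.1,"ty":-38.3,"tz":9,"ax":0,"ay":0,"az":0},{"jaw":-1,"tx":-1.1,"ty":-38.3,"tz":9,"ax":0,"ay":0,"az":0},{"jaw":-1,"tx":-1.1,"ty":-38.3,"tz":9,"ax":0,"ay":0,"az":0},{"jaw":-1,"tx":-1.1,"ty":-38.3,"tz":9,"ax":0,"ay":0,"az":0}]'
python3 -c "
from h import *
d=grab('wrist');grab('scene');print(manip.get_state()['position'])
a=np.vstack([d['pixels'],cv2.resize(load('scene')['pixels'][160:240,380:540],(640,320))])[:,:]
cv2.imwrite('pics/s2.png',cv2.resize(a,None,fx=.83,fy=.83))"
```

```text
clock: 4.25
position: [0.517, -0.1086, 0.2135]
ee_rot: [-0.001, -0.006, 1.0, 0.001]
contact_force: [0.5, 0.9, 0.1]
width: 0.0001
gripper_force: 0.0
[ 0.51740155 -0.10728893  0.21387088]
```

View pics/s2.png

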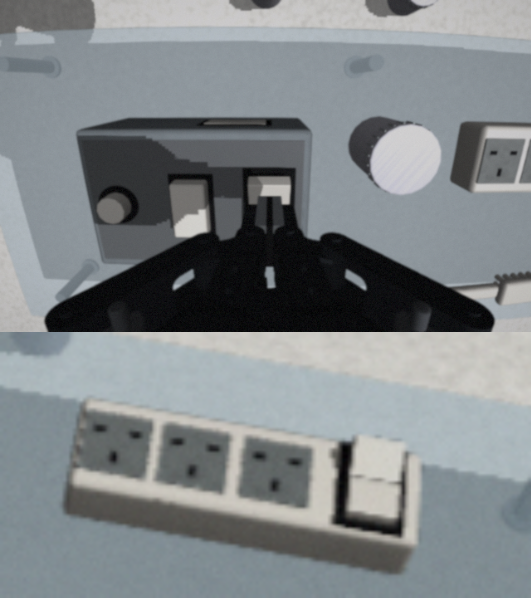

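The extension rocker is over: its near half is now raised (lower picture). In the wrist view the tip is lined up with the stabiliser's rocker at (270,190). Pressing.

```bash
python3 -m pendant '[{"jaw":-1,"tx":0,"ty":-0.1,"tz":-1.5,"ax":0,"ay":0,"az":0},{"jaw":-1,"tx":0,"ty":-0.1,"tz":-2.2,"ax":0,"ay":0,"az":0},{"jaw":-1,"tx":0,"ty":-0.1,"tz":-2.7,"ax":0,"ay":0,"az":0},{"jaw":-1,"tx":0,"ty":-0.1,"tz":-3.1,"ax":0,"ay":0,"az":0},{"jaw":-1,"tx":0,"ty":-0.1,"tz":-3.4,"ax":0,"ay":0,"az":0},{"jaw":-1,"tx":0,"ty":-0.1,"tz":-3.7,"ax":0,"ay":0,"az":0},{"jaw":-1,"tx":0,"ty":-0.1,"tz":-3.9,"ax":0,"ay":0,"az":0},{"jaw":-1,"tx":0,"ty":-0.1,"tz":-4.0,"ax":0,"ay":0,"az":0},{"jaw":-1,"tx":0,"ty":-0.1,"tz":-4.1,"ax":0,"ay":0,"az":0},{"jaw":-1,"tx":0,"ty":-0.1,"tz":-4.1,"ax":0,"ay":0,"az":0}]'
```

```text
clock: 5.6
position: [0.5179, -0.11, 0.1749]
ee_rot: [0.0, -0.007, 1.0, -0.0]
contact_force: [-5.0, 1.0, 10.0]
width: -0.0001
gripper_force: 5.2
```

```bash
python3 -m pendant '[{"jaw":-1,"tx":0,"ty":0,"tz":-0.15,"ax":0,"ay":0,"az":0},{"jaw":-1,"tx":0,"ty":0,"tz":-0.2,"ax":0,"ay":0,"az":0},{"jaw":-1,"tx":0,"ty":0,"tz":-0.2,"ax":0,"ay":0,"az":0}]'
python3 -m pendant '[{"jaw":-1,"tx":0,"ty":0,"tz":3.5,"ax":0,"ay":0,"az":0},{"jaw":-1,"tx":0,"ty":0,"tz":3.5,"ax":0,"ay":0,"az":0},{"jaw":-1,"tx":1.9,"ty":-5.9,"tz":3.5,"ax":0,"ay":0,"az":0},{"jaw":-1,"tx":1.9,"ty":-5.9,"tz":3.5,"ax":0,"ay":0,"az":0},{"jaw":-1,"tx":1.9,"ty":-5.9,"tz":3.5,"ax":0,"ay":0,"az":0}]'
python3 -c "
from h import *
d=grab('wrist');grab('scene');print(manip.get_state()['position'])
a=np.vstack([d['pixels'],cv2.resize(load('scene')['pixels'][130:220,210:370],(640,360))])[:,:]
cv2.imwrite('pics/s3.png',cv2.resize(a,None,fx=.78,fy=.78))"
```

```text
clock: 5.98
position: [0.518, -0.11, 0.1748]
ee_rot: [0.001, -0.007, 1.0, -0.0]
contact_force: [-7.9, 2.5, 19.7]
width: 0.0001
gripper_force: 10.1
clock: 6.6
position: [0.5365, -0.1687, 0.2051]
ee_rot: [-0.001, -0.007, 1.0, 0.001]
contact_force: [0.5, 0.3, 0.1]
width: -0.0
gripper_force: 0.0
[ 0.53641986 -0.16801127  0.20559172]
```

View pics/s3.png

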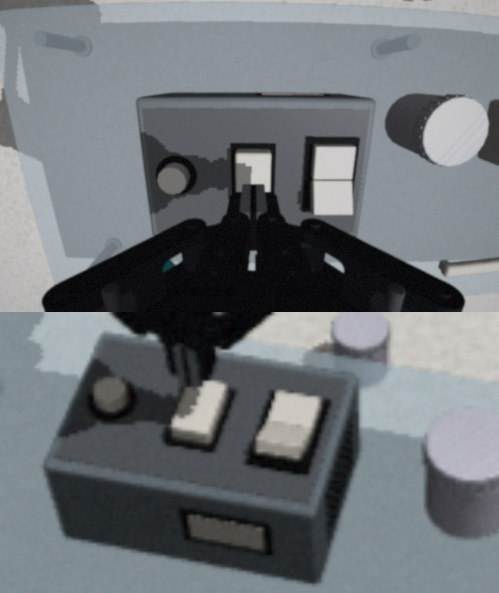

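The stabiliser's rocker is over, with its far half raised. The tip is centred over the key, at (253,175) in the wrist view, and clear of the round button. Pressing the key.

```bash
python3 -m pendant '[{"jaw":-1,"tx":0,"ty":0,"tz":-1.6,"ax":0,"ay":0,"az":0},{"jaw":-1,"tx":0,"ty":0,"tz":-2.4,"ax":0,"ay":0,"az":0},{"jaw":-1,"tx":0,"ty":0,"tz":-3.1,"ax":0,"ay":0,"az":0},{"jaw":-1,"tx":0,"ty":0,"tz":-3.6,"ax":0,"ay":0,"az":0},{"jaw":-1,"tx":0,"ty":0,"tz":-3.8,"ax":0,"ay":0,"az":0},{"jaw":-1,"tx":0,"ty":0,"tz":-3.8,"ax":0,"ay":0,"az":0}]'
```

```text
clock: 7.45
position: [0.5361, -0.1681, 0.1709]
ee_rot: [-0.0, -0.007, 1.0, 0.0]
contact_force: [-5.6, 3.0, 15.7]
width: -0.0
gripper_force: 7.8
```

```bash
python3 -m pendant '[{"jaw":-1,"tx":0,"ty":0,"tz":0,"ax":0,"ay":0,"az":0},{"jaw":-1,"tx":0,"ty":0,"tz":0,"ax":0,"ay":0,"az":0},{"jaw":-1,"tx":0,"ty":0,"tz":0,"ax":0,"ay":0,"az":0},{"jaw":-1,"tx":0,"ty":0,"tz":0,"ax":0,"ay":0,"az":0},{"jaw":-1,"tx":0,"ty":0,"tz":0,"ax":0,"ay":0,"az":0},{"jaw":-1,"tx":0,"ty":0,"tz":0,"ax":0,"ay":0,"az":0},{"jaw":-1,"tx":0,"ty":0,"tz":0,"ax":0,"ay":0,"az":0},{"jaw":-1,"tx":0,"ty":0,"tz":3,"ax":0,"ay":0,"az":0},{"jaw":-1,"tx":0,"ty":0,"tz":8,"ax":0,"ay":0,"az":0},{"jaw":-1,"tx":0,"ty":0,"tz":10,"ax":0,"ay":0,"az":0}]'
python3 -m pendant '[{"jaw":-1,"tx":-12,"ty":0,"tz":2,"ax":0,"ay":0,"az":0},{"jaw":-1,"tx":-12,"ty":0,"tz":2,"ax":0,"ay":0,"az":0},{"jaw":-1,"tx":-12,"ty":0,"tz":2,"ax":0,"ay":0,"az":0},{"jaw":-1,"tx":-12,"ty":0,"tz":2,"ax":0,"ay":0,"az":0}]'
python3 -c "
from h import *
grab('scene')"
```

```text
clock: 8.7
position: [0.5385, -0.1697, 0.2714]
ee_rot: [0.003, -0.007, 1.0, -0.001]
contact_force: [-0.8, -0.3, 0.1]
width: -0.0001
gripper_force: 0.0
clock: 9.2
position: [0.4178, -0.1693, 0.2887]
ee_rot: [0.001, -0.007, 1.0, -0.001]
contact_force: [0.8, 0.4, -0.2]
width: 0.0002
gripper_force: 0.0
```

View pics/scene_0.png

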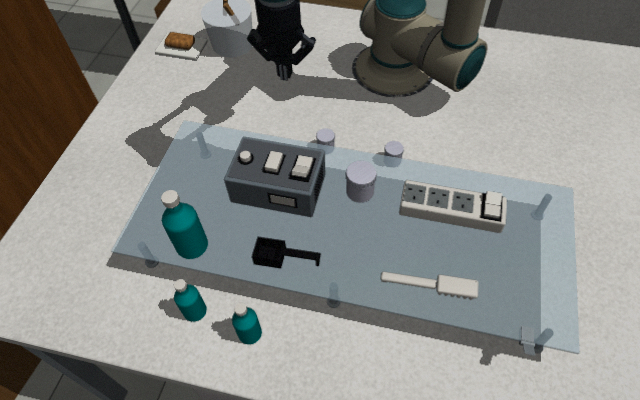

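Both rockers are over (492,205 and 302,167), the key (273,161) is back up, nothing else has moved, and the arm is clear.

```bash
python3 -c "
from rig import manip
print(manip.sign_off())"
```

```text
the job is handed in; nothing more can be done
None
```

The job is handed in: I pressed the extension rocker and then the stabiliser rocker fully over, then held the key down for about a second and let it come back up. The round button wasn't pressed, and the last picture shows nothing else moved.

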